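# Lock the dosing collar with its pin

## Task

The dispenser's dosing head stands on the ledge with its collar loose. Take the orange-headed locking pin out of its rack, stand it in the guide hole of the head's cover so that it rests on the collar, then turn the knob clockwise (seen from above) until the collar's hidden hole comes under the pin and the pin drops in; stop there without forcing the pin, then press it gently fully home, its head flat on the cover, and let go. Leave the other things on the ledge alone.

Things in the scene. Friction and masses are not known exactly. Their poses are not given: they have to be found in the camera images.
- dosing_head: Fixed dosing head, 140 x 140 mm, 52 mm high: white base (z 0 to 20 mm), slate-blue collar disc turning on it (z 21 to 33, seen only from the side), ivory cover plate (z 34 to 52); from its middle rises a 20 mm steel stem with a round slate-blue knob on top that turns the collar. Origin: centre of the underside, on the knob's axis; z up; the guide hole lies 50 mm along its +x.
- collar_mid (a point): Middle of the collar, on the knob's axis, 27 mm up (axes as the head's; does not turn). Its one hole, 13 mm wide, 50 mm from the axis, is hidden under the cover: at the start 0.45 to 1.3 rad counter-clockwise (from above) of the guide hole; nothing shows where. A stop lies 0.35 rad past alignment. The dropped pin locks the collar, play about 0.04 rad each way.
- knob_mid (a point): Point on the knob's axis at the knob's half height, 110 mm up (fixed to the head, does not turn). Knob: round, 38 mm in diameter, z 92 to 126 mm. Turning takes about 0.06 N m. Once the pin has dropped, turning on loads the pin: keep the force between pin and head below 25 N (stop at once; do not grip the knob harder than about 30 N).
- pin_guide (a point): Centre of the mouth of the guide hole, in the cover's top face, 52 mm above the ledge; the hole is vertical, 11.5 mm in diameter, 18 mm deep. Axes as the dosing head's.
- seat_top (a point): Top of the tight rubber seat as it stands at the start, 19 mm above the ledge, straight below the guide hole. It does not spring: about 6 N moves it down and it stays. The dropped pin lands on it; pressing the pin 5 mm further brings it home.
- pin: Locking pin, about 50 g: steel shaft 10 mm in diameter, 38 mm long with a tapered foot; orange round head 20 mm in diameter, 16 mm high. Origin: centre of the foot's end face; z up to the head (head z 38 to 54 mm). Foot height above the ledge: 33 mm riding on the collar, about 19 mm dropped in, 14 mm home with the head's underside on the cover.
- pin_rack: Fixed grey block 56 x 56 x 40 mm with a vertical 12 mm hole, in which the pin hangs by its head at the start (head z 40 to 56 mm). Origin: centre of the underside.
- bowl_outer: Coral silicone bowl, 124 mm across, 50 mm high, holding the inner bowl. Bystander. Origin: centre of the underside.
- bowl_inner: Lighter coral bowl, 94 mm across, 50 mm high, nested in the outer bowl. Bystander. Origin: centre of the underside.
- bottle: Empty pale plastic bottle, 60 mm in diameter, 150 mm high, blue cap. Bystander. Origin: centre of the underside.
- teether: Green hard rubber teether ring lying flat, 76 mm across, 14 mm high. Bystander. Origin: centre of the underside.
- scoop: White measuring scoop, cup 42 mm wide and 28 mm high, handle 75 mm along its +x. Bystander. Origin: centre of the cup's underside.
Not all that is in view belongs to the job. Several things look just like the pin_rack: the one meant starts nearest to the robot's base.

How it is judged:
On the way, in this order (a step that is already met when the one before it is completed fails the run):
1. the pin stands in the guide hole, resting on the collar (horizontal distance between pin and pin_guide below 0.004 m and angle between pin's own z axis and vertical below 0.15 rad and z of pin in the frame of dosing_head between 0.029 and 0.038 m), for 0.2 s.
2. the pin has dropped into the collar's hole (horizontal distance between pin and pin_guide below 0.004 m and angle between pin's own z axis and vertical below 0.15 rad and z of pin in the frame of dosing_head below 0.026 m), for 0.1 s.
At the end, for the whole second after the job is handed in: The pin stands upright (within 0.1 rad) in the guide hole (foot within 4 mm of its axis), through the collar and pressed home: its head's underside within 2 mm of the cover; at rest and released (horizontal distance between pin and pin_guide below 0.004 m and angle between pin's own z axis and vertical below 0.1 rad and z of pin in the frame of dosing_head below 0.016 m and linear speed of pin below 0.02 m/s); the robot touches nothing.
It fails at once if the pin is forced: more than 25 N between the pin and the dosing head (contact force between pin and dosing_head above 25 N).
It fails at once if a bystander is pushed more than 25 mm from its place (distance of any of bowl_outer, bowl_inner, bottle, teether, scoop from where it was at the start of the episode above 0.025 m).
It fails at once if the bottle is knocked over (angle between bottle's own z axis and vertical above 0.5 rad).
It also fails if it takes over 69 s, if anything falls off the work surface, if the arm or the gripper's body presses on something with over 40 N, if the wrist force passes 120 N, or if a joint passes its speed limit or range.

## Robot

A 6-joint arm with a two-finger parallel gripper is mounted at the origin on the work surface. World frame = base frame: x ahead of the robot, y to its left, z up, the work surface at z = 0. Lengths are in m, angles in rad, forces in N, time in s.
With the tool pointing down it reaches from about 0.25 to 0.775 m from the base axis. Payload 4 kg.
Tool frame: the origin (TCP) lies on the centre line of the jaws, within the pads' length; the fingertips stand 8 mm ahead of it and the grasp point (between the pads) lies 11 mm behind it (arm.tcp_to_tips is the z of the fingertips in the tool frame, in m); z points along the fingers, y is the line along which they close (so a half turn about z gives the same grasp; the last joint's range is limited). The gripper opens to 94 mm and grips with 3 to 60 N. Pads are 16 mm wide; open, the fingers measure 119 mm over their backs; the gripper's body (75 mm by 177 mm) begins 78 mm behind the grasp point.
Start: joints at [-1.243, 0.087, 1.371, -0, 1.684, -0.103], TCP at [0.23, -0.5, 0.214] pointing down, gripper open.
Joint ranges: [-3.1, 3.1], [-0.76, 2.03], [0.27, 2.55], [-1.08, 4.22], [0.17, 2.65], [-2.57, 2.57]. Speed limits (rad/s): [2.79, 2.79, 3.14, 3.14, 3.14, 3.14].

## Interface

Orientations are given as a rotation vector (axis times angle).
In Python, from station import arm, read_camera, cut_out gives the robot as it stands.
- The arm moves only by the shell command python3 -m inch, which reads ROWS from standard input. ROWS is a JSON list of rows, 1 to 5 of them, each an object with the fields jaw (the finger opening in m), sx, sy, sz (the shift in m), drx, dry, drz (a rotation vector in rad); a field left out counts as zero (the opening has to be given); each row shifts and turns the commanded pose from where the row before left it, along the tool's axes as they then stand; what a row does not reach is not made up. A row lasts 1/8 s, in which the tool goes at most 0.0625 m and 0.188 rad, less where a joint would pass 70% of its speed; a pose out of reach is approached as far as the arm can. The fingers move at their own pace and stop on an object; the grip force is fixed at half the most. Time passes only in rows, so rows that do not move let the fingers close. It prints the time, the measured TCP pose, the force, the opening and the grip force at its end. Input that does not fit is refused with a message, and nothing moves.
- arm.state(): the state, without advancing time (a new reading comes with each control period).
- read_camera(name): name is "side" or "top" or "wrist"; returns a dict with "image" (420x560x3 uint8, red, green, blue), "fovy" (degrees; the focal length in pixels is half the picture's height over the tangent of half this angle, whatever the lens; pixels are square), "cx", "cy" (the principal point, pixels), "rvec" (rotation vector, rad) and "tvec" (3), from world to camera coordinates, as OpenCV has them; the wrist camera has in their place "T_tool_cam" (4x4, takes a point from camera to tool coordinates, whose origin is the TCP and whose axes are the flange's). Camera axes: x right, y down, z forward; pixel columns grow to the right and rows downward; lengths in m; the calibration is good to about 2 mm. A picture is of the moment at which its call begins: read the wrist's pose just before it. There is no depth.
- arm.hand_in(): hands the job in; it is judged then, once.
Trained networks look in the newest picture that a camera, given by its name, has taken for a name from the list of things; names that differ only in an ending like _2 or _b are one class to them, and where a whole thing is asked for, a point or a joint stands for the part that bears it (a point fixed in the world has none). Each returns a list of dicts, best first, with "p" (0 to 1); they miss things now and then, are a little off and sometimes report something else, mostly with a low value. They report only what shows in the picture. A call takes as long as a camera call. They do not tell look-alikes from the thing itself.
- cut_out(camera, name): "region" (420x560 bool, what is visible of it) and "xy" ([column, row] in pixels, amid what is visible of it).
The state is a dict: "time_s": time; "qpos": joint angles; "joint_velocities": joint speeds; "effort": joint torques, N m; "eef_pos": TCP position; "orientation": TCP orientation; "wrist_force": force on the tool from outside, world axes, zero at the start; "ft_torque": the same for the moment, N m; "grip_width": finger opening in m; "grasp_force": force on a finger pad.
Only numpy, scipy, OpenCV 4.12 (cv2) and the standard library are available. Lean on these libraries where they do the work, as an engineer would, in place of code of your own. Each camera call takes 0.05 s, during which the arm holds its last target. There are 200 camera calls.

## Working session

There is one attempt and no reset: what is moved stays moved. The work goes in short steps, Python scripts to look and compute and a shell command to move; the robot and the scene stay as the last step left them, time stands still between calls to the robot, and variables do not carry over. Pictures are saved under pics/ and viewed, at most 10 in all, crops included, and the job is handed in when it is done.

```bash
ls; mkdir -p pics
cat > h.py <<'E'
import numpy as np, cv2
from station import arm, read_camera, cut_out
from scipy.spatial.transform import Rotation as R
def ray(c,uv,st=None):
    f=c["image"].shape[0]/2/np.tan(np.radians(c["fovy"])/2)
    d=np.array([(uv[0]-c["cx"])/f,(uv[1]-c["cy"])/f,1.])
    if "rvec" in c:
        Rm=R.from_rotvec(np.ravel(c["rvec"])).as_matrix(); t=np.ravel(c["tvec"])
        return -Rm.T@t, Rm.T@d
    T=np.array(c["T_tool_cam"]); W=R.from_rotvec(st["orientation"]).as_matrix()
    return np.array(st["eef_pos"])+W@T[:3,3], W@T[:3,:3]@d
def atz(c,uv,z,st=None):
    o,d=ray(c,uv,st); return o+d*(z-o[2])/d[2]
def proj(c,P):
    f=c["image"].shape[0]/2/np.tan(np.radians(c["fovy"])/2)
    q=R.from_rotvec(np.ravel(c["rvec"])).as_matrix()@P+np.ravel(c["tvec"])
    return q[:2]/q[2]*f+[c["cx"],c["cy"]]
def save(c,n): cv2.imwrite("pics/"+n,cv2.cvtColor(c["image"],cv2.COLOR_RGB2BGR))
E
python3 - <<'E'
from h import *
for n in ["top","side"]:
    c=read_camera(n); save(c,n+"0.png"); print(n,ray(c,(c["cx"],c["cy"])),c["fovy"])
    for k,z in [("dosing_head",.052),("knob_mid",.126),("pin",.05),("pin_rack",.04),("bottle",.15),("bowl_outer",.05),("teether",.01),("scoop",.02)]:
        for d in cut_out(n,k)[:5]: print(k,round(d["p"],2),np.round(d["xy"]),d["region"].sum(),atz(c,d["xy"],z).round(3))
print(arm.state())
E
```

```text
pics
top (array([ 0.50361751, -0.03795632,  1.1990469 ]), array([ 0.11242605,  0.01055349, -0.99360405])) 52.00752118545449
dosing_head 0.73 [228. 225.] 2807 [0.585 0.121 0.052]
knob_mid 0.89 [229. 224.] 2786 [0.582 0.11  0.126]
pin 0.34 [230. 224.] 2852 [0.587 0.118 0.05 ]
pin_rack 0.81 [416. 231.] 527 [ 0.575 -0.381  0.04 ]
pin_rack 0.61 [375. 248.] 474 [ 0.53  -0.272  0.04 ]
bottle 0.92 [183. 172.] 527 [0.707 0.225 0.15 ]
bowl_outer 0.77 [286. 169.] 615 [ 0.738 -0.031  0.05 ]
teether 0.56 [393. 190.] 426 [ 0.691 -0.329  0.01 ]
scoop 0.76 [156. 258.] 364 [0.495 0.319 0.02 ]
side (array([ 0.54929012, -0.81782202,  0.6117733 ]), array([ 0.07360329,  0.84951787, -0.52240018])) 52.64413587388302
dosing_head 0.59 [260. 216.] 3014 [0.58  0.069 0.052]
knob_mid 0.59 [266. 216.] 2987 [ 0.588 -0.051  0.126]
pin 0.6 [230. 318.] 132 [ 0.511 -0.268  0.05 ]
pin_rack 0.64 [233. 334.] 1223 [ 0.516 -0.296  0.04 ]
pin_rack 0.62 [273. 386.] 1700 [ 0.578 -0.403  0.04 ]
bottle 0.98 [310. 176.] 921 [0.7   0.081 0.15 ]
bottle 0.38 [263. 214.] 2946 [ 0.58  -0.079  0.15 ]
bowl_outer 0.82 [352. 255.] 565 [ 
[... 214 characters left out ...]
2 ]
{'time_s': 0.9, 'qpos': array([-1.24312663e+00,  8.71983543e-02,  1.37065859e+00, -2.77537053e-05,
        1.68358911e+00, -1.03070334e-01]), 'joint_velocities': array([-0.0011668 ,  0.00153801,  0.00096503, -0.00018194,  0.00090644,
        0.00039751]), 'effort': array([-5.15138277e-05, -3.40031219e+01, -3.02600849e+01,  7.16208690e-02,
        2.36309582e-02,  1.30444668e-06]), 'eef_pos': array([ 0.22966257, -0.49979496,  0.21352782]), 'orientation': array([ 3.06886937e+00,  6.71349749e-01, -1.72383273e-05]), 'wrist_force': array([ 0.5058941 ,  0.86184677, -0.29714713]), 'ft_torque': array([ 0.03615848,  0.02640189, -0.02925463]), 'grasp_force': 0.0, 'grip_width': 0.09416384192134271}
```

Run:
```python
import cv2
a=cv2.imread("pics/top0.png");b=cv2.imread("pics/side0.png")
cv2.imwrite("pics/t1.png",cv2.resize(a[130:310,100:480],(800,379),interpolation=cv2.INTER_CUBIC))
cv2.imwrite("pics/s1.png",cv2.resize(b[130:420,180:420],(496,600),interpolation=cv2.INTER_CUBIC))
```

```text
(no output)
```

View pics/t1.png

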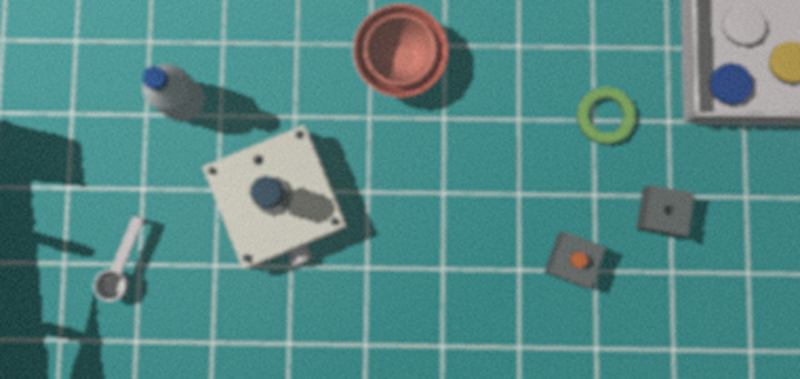

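View pics/s1.png

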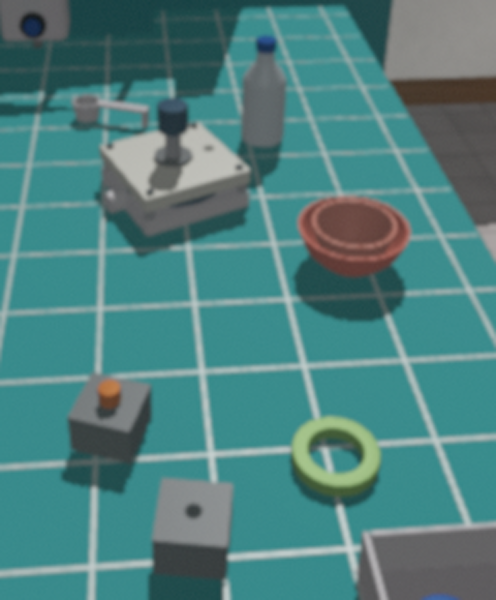

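Candidates for the pin: the orange head at top (375,253) in the nearer rack, the other rack's empty hole at (416,231), and the tray's yellow/blue discs at upper right (not orange pins). The nearer rack with the orange head fits. The guide hole is the dark spot on the cover at top (222,206); the corner spots are screws.

Run:
```python
from h import *
def orange(c,box):
    h=cv2.cvtColor(c["image"],cv2.COLOR_RGB2HSV); x0,y0,x1,y1=box
    m=((h[...,0]>4)&(h[...,0]<16)&(h[...,1]>150)&(h[...,2]>90)); k=np.zeros_like(m); k[y0:y1,x0:x1]=m[y0:y1,x0:x1]
    v,u=np.nonzero(k); return u.mean(),v.mean(),len(u)
def tri(a,b,ua,ub):
    o1,d1=ray(a,ua);o2,d2=ray(b,ub); s=np.linalg.lstsq(np.c_[d1,-d2],o2-o1,rcond=None)[0]
    return (o1+s[0]*d1+o2+s[1]*d2)/2, np.linalg.norm(o1+s[0]*d1-o2-s[1]*d2)
a=read_camera("top"); b=read_camera("side")
pa=orange(a,(350,230,400,280)); pb=orange(b,(200,290,260,350)); print(pa,pb,tri(a,b,pa[:2],pb[:2]),atz(a,pa[:2],.055),atz(b,pb[:2],.048))
f=lambda u,v:(100+u*380/800+0,130+v*180/379)
for n,p in dict(hole=(258,160),s1=(213,171),s2=(300,134),s3=(335,221),s4=(248,258)).items(): print(n,np.round(f(*p)),atz(a,f(*p),.052).round(4))
print("knobtop",atz(a,f(267,190),.126))
g=cv2.cvtColor(a["image"],cv2.COLOR_RGB2GRAY)
u,v=222,206; w=255.-g[v-5:v+6,u-5:u+6]; w=np.clip(w-np.percentile(w,70),0,None); yy,xx=np.mgrid[v-5:v+6,u-5:u+6]
p=((w*xx).sum()/w.sum(),(w*yy).sum()/w.sum()); print(p,atz(a,p,.052))
# side hole
print("side hole",atz(b,(180+208*240/496,130+148*290/600),.052))
s=arm.state(); print(s["eef_pos"]); print(R.from_rotvec(s["orientation"]).as_matrix().round(3))
c=read_camera("wrist"); print(np.array(c["T_tool_cam"]).round(3),c["fovy"])
```

```text
(np.float64(374.7), np.float64(252.93333333333334), 30) (np.float64(232.26923076923077), np.float64(318.59615384615387), 52) (array([ 0.51525084, -0.26861856,  0.05053276]), np.float64(0.0013674226118194585)) [ 0.51588534 -0.26767931  0.055     ] [ 0.51441166 -0.26618122  0.048     ]
hole [223. 206.] [0.6354 0.1385 0.052 ]
s1 [201. 211.] [0.6205 0.1955 0.052 ]
s2 [242. 194.] [0.6696 0.0857 0.052 ]
s3 [259. 235.] [0.5591 0.0386 0.052 ]
s4 [218. 253.] [0.5109 0.1473 0.052 ]
knobtop [0.59117917 0.11528349 0.126     ]
(np.float64(222.29467084639498), np.float64(205.52539184952977)) [0.63668205 0.13920432 0.052     ]
side hole [0.63581738 0.13428227 0.052     ]
[ 0.22968462 -0.49976513  0.21350961]
[[ 0.909  0.418  0.   ]
 [ 0.418 -0.909 -0.   ]
 [-0.     0.    -1.   ]]
[[ 0.    -0.97  -0.242  0.07 ]
 [ 1.     0.     0.     0.001]
 [-0.    -0.242  0.97  -0.172]
 [ 0.     0.     0.     1.   ]] 66.513385052773
```

```bash
echo '[{"jaw":0.06, "sx":0.051, "sy":-0.0131}, {"jaw":0.06, "sx":0.051, "sy":-0.0131}, {"jaw":0.06, "sx":0.051, "sy":-0.0131}, {"jaw":0.06, "sx":0.051, "sy":-0.0131}, {"jaw":0.06, "sx":0.051, "sy":-0.0131}]' | python3 -m inch; echo '[{"jaw":0.06, "sx":0.051, "sy":-0.0131}, {"jaw":0.06, "sx":0.051, "sy":-0.0131}, {"jaw":0.06, "sz":0.05}, {"jaw":0.06, "sz":0.03}, {"jaw":0.06}]' | python3 -m inch
cat >> h.py <<'E'
def tooldelta(P):
    s=arm.state(); W=R.from_rotvec(s["orientation"]).as_matrix(); return (W.T@(np.array(P)-s["eef_pos"])).round(4)
E
python3 - <<'E'
from h import *
s=arm.state(); c=read_camera("wrist"); save(c,"w1.png")
h=cv2.cvtColor(c["image"],cv2.COLOR_RGB2HSV)
m=((h[...,0]>4)&(h[...,0]<16)&(h[...,1]>150)&(h[...,2]>70)).astype(np.uint8)
n,l,st,ce=cv2.connectedComponentsWithStats(m)
for i in range(1,n):
    if st[i,4]>100: print(st[i],ce[i],atz(c,ce[i],.052,s),atz(c,ce[i],.056,s))
print(s["eef_pos"],s["qpos"])
E
```

```text
time_s: 1.68
eef_pos: [0.4352, -0.3326, 0.2137]
orientation: [3.068, 0.671, 0.0]
wrist_force: [0.6, -1.0, -0.5]
grip_width: 0.0601
grasp_force: 0.0
time_s: 2.3
eef_pos: [0.5141, -0.266, 0.1302]
orientation: [-3.064, -0.671, 0.008]
wrist_force: [0.0, -0.8, -0.1]
grip_width: 0.0601
grasp_force: 0.0
[269 202  25  27 529] [281.11909263 215.36294896] [ 0.51492025 -0.26957326  0.052     ] [ 0.51594171 -0.26906735  0.056     ]
[ 0.51412871 -0.26603126  0.13016456] [-5.75391024e-01  1.86400410e-01  1.42525357e+00 -7.30932144e-05
  1.53686098e+00  5.64218140e-01]
```

View pics/w1.png

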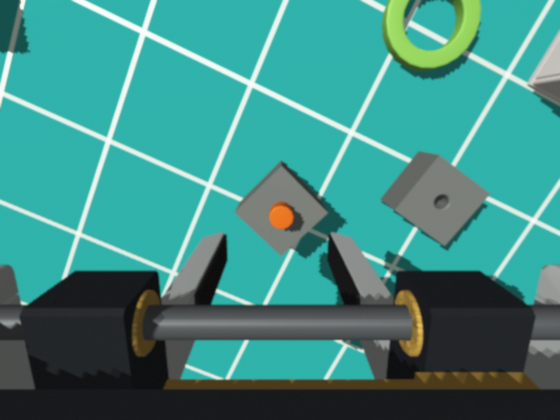

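The wrist view shows the orange head at (281,215) in its rack between the open fingers, with the empty rack at (440,200) off to the right.

```bash
echo '[{"jaw":0.06, "sx":0.0002, "sy":0.002, "sz":0.04}, {"jaw":0.06, "sz":0.025}, {"jaw":0.06, "sz":0.01}, {"jaw":0.06}, {"jaw":0.06}]' | python3 -m inch
python3 - <<'E'
from h import *
s=arm.state(); c=read_camera("wrist"); save(c,"w2.png"); print(s["eef_pos"],s["orientation"],tooldelta([.5155,-.2685,.051]))
h=cv2.cvtColor(c["image"],cv2.COLOR_RGB2HSV)
m=((h[...,0]>4)&(h[...,0]<16)&(h[...,1]>150)&(h[...,2]>70)).astype(np.uint8)
n,l,st,ce=cv2.connectedComponentsWithStats(m)
for i in range(1,n):
    if st[i,4]>100: print(st[i],ce[i],atz(c,ce[i],.052,s),atz(c,ce[i],.056,s))
E
```

```text
time_s: 2.98
eef_pos: [0.5179, -0.27, 0.0607]
orientation: [3.066, 0.671, 0.004]
wrist_force: [-0.2, -0.6, 0.2]
grip_width: 0.0597
grasp_force: 0.0
[ 0.51793997 -0.26995736  0.0606639 ] [3.0663986  0.67061494 0.00414025] [-0.0016 -0.0023  0.0095]
[ 256  231   34   38 1021] [272.52399608 249.85112635] [ 0.51482566 -0.26914614  0.052     ] [ 0.51629   -0.2685221  0.056    ]
```

```bash
echo '[{"jaw":0.06, "sx":-0.002, "sy":-0.002, "sz":0.005}, {"jaw":0.06, "sz":0.0035}, {"jaw":0.06}, {"jaw":0.0}, {"jaw":0.0}]' | python3 -m inch; echo '[{"jaw":0}, {"jaw":0}, {"jaw":0}]' | python3 -m inch
```

```text
time_s: 3.65
eef_pos: [0.5143, -0.2682, 0.0501]
orientation: [3.069, 0.671, 0.0]
wrist_force: [0.5, 0.7, 0.0]
grip_width: 0.0439
grasp_force: 0.0
time_s: 4.03
eef_pos: [0.5142, -0.2682, 0.05]
orientation: [3.069, 0.671, 0.0]
wrist_force: [-0.8, -0.4, -0.4]
grip_width: 0.0188
grasp_force: 30.0
```

```bash
echo '[{"jaw":0, "sz":-0.03}, {"jaw":0, "sz":-0.06}, {"jaw":0, "sz":-0.06}, {"jaw":0, "sx":0.0351, "sy":-0.0398}, {"jaw":0, "sx":0.0351, "sy":-0.0398}]' | python3 -m inch; echo '[{"jaw":0, "sx":0.0351, "sy":-0.0398}, {"jaw":0, "sx":0.0351, "sy":-0.0398}, {"jaw":0, "sx":0.0351, "sy":-0.0398}, {"jaw":0, "sx":0.0351, "sy":-0.0398}, {"jaw":0, "sx":0.0351, "sy":-0.0398}]' | python3 -m inch; echo '[{"jaw":0, "sx":0.0251, "sy":-0.0398}, {"jaw":0}, {"jaw":0}]' | python3 -m inch
python3 - <<'E'
from h import *
s=arm.state(); c=read_camera("wrist"); save(c,"w3.png"); print(s["eef_pos"],s["orientation"],s["qpos"])
for k in ["dosing_head","pin_guide","knob_mid","pin"]:
    for d in cut_out("wrist",k)[:2]: print(k,d["p"],d["xy"])
E
```

```text
time_s: 4.65
eef_pos: [0.5453, -0.1661, 0.2014]
orientation: [3.068, 0.668, 0.004]
wrist_force: [0.3, -0.2, -0.1]
grip_width: 0.0191
grasp_force: 30.0
time_s: 5.28
eef_pos: [0.6213, 0.0893, 0.1998]
orientation: [3.069, 0.671, -0.0]
wrist_force: [-0.1, -0.6, -0.4]
grip_width: 0.019
grasp_force: 30.0
time_s: 5.65
eef_pos: [0.6271, 0.1339, 0.1997]
orientation: [3.068, 0.671, -0.001]
wrist_force: [-0.2, -1.1, 0.1]
grip_width: 0.0194
grasp_force: 30.0
[0.62706478 0.13387329 0.19965328] [ 3.06818075e+00  6.71490985e-01 -1.19713676e-03] [ 1.22407250e-01  2.95302336e-01  1.15496855e+00 -8.64812851e-04
  1.69200723e+00  1.26218083e+00]
dosing_head 0.57 [272.3, 204.4]
pin_guide 0.56 [270.7, 206.9]
pin_guide 0.28 [79.1, 230.5]
knob_mid 0.63 [272.0, 205.2]
pin 0.63 [279.1, 250.4]
```

View pics/w3.png

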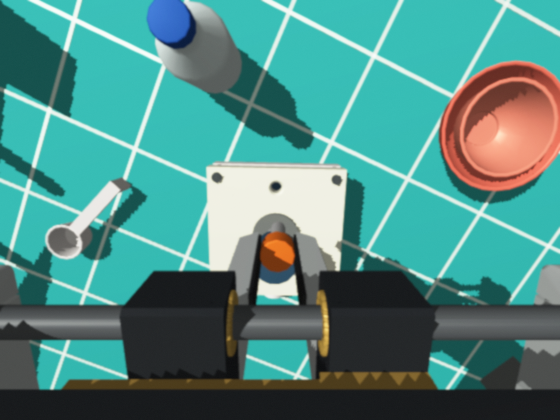

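Wrist view: guide hole at (276,186) on the cover, pin's orange head in the fingers at (277,252), knob behind it; bottle at upper left well clear.

```bash
cat >> h.py <<'E'
def orange(c):
    h=cv2.cvtColor(c["image"],cv2.COLOR_RGB2HSV)
    m=((h[...,0]>4)&(h[...,0]<17)&(h[...,1]>150)&(h[...,2]>70)).astype(np.uint8)
    n,l,st,ce=cv2.connectedComponentsWithStats(m); i=1+np.argmax(st[1:,4]); return ce[i],st[i]
def dark(c,u,v,r=9,frac=.5):
    g=cv2.cvtColor(c["image"],cv2.COLOR_RGB2GRAY)[v-r:v+r+1,u-r:u+r+1].astype(float)
    m=g<g.min()+frac*(np.median(g)-g.min()); y,x=np.nonzero(m); return (u-r+x.mean(),v-r+y.mean()),m.sum(),(x.ptp() if hasattr(x,'ptp') else np.ptp(x))
E
python3 - <<'E'
from h import *
s=arm.state(); c=read_camera("wrist"); 
p,n,w=dark(c,276,186); print("hole",p,n,w,atz(c,p,.052,s))
for q in [(217,178),(336,180)]: 
    p2=dark(c,*q)[0]; print(p2,atz(c,p2,.052,s))
o,st=orange(c); print(o,st,atz(c,o,.2057,s),s["eef_pos"])
t=read_camera("top"); p,n,w=dark(t,222,206,5); print("top hole",p,n,atz(t,p,.052)); o,st=orange(t); print("top pin",o,st,atz(t,o,.2057))
E
```

```text
hole (np.float64(274.126582278481), np.float64(185.9873417721519)) 79 10 [0.63621538 0.1394404  0.052     ]
(np.float64(215.8735632183908), np.float64(177.3448275862069)) [0.61983712 0.19650488 0.052     ]
(np.float64(336.5287356321839), np.float64(179.89655172413794)) [0.66812417 0.08469272 0.052     ]
[277.09066183 251.42520399] [ 260  232   36   40 1103] [0.62956253 0.13327761 0.2057    ] [0.62725336 0.13295606 0.20016278]
top hole (np.float64(224.2), np.float64(202.8)) 5 [0.64412675 0.13430189 0.052     ]Traceback (most recent call last):
  File "<stdin>", line 7, in <module>
  File "h.py", line 24, in orange
    n,l,st,ce=cv2.connectedComponentsWithStats(m); i=1+np.argmax(st[1:,4]); return ce[i],st[i]
                                                       ~~~~~~~~~^^^^^^^^^^
    return _wrapfunc(a, 'argmax', axis=axis, out=out, **kwds)
    return bound(*args, **kwds)
ValueError: attempt to get argmax of an empty sequence
```

```bash
echo '[{"jaw":0, "sx":0.0097, "sy":-0.0019}, {"jaw":0, "sz":0.05}, {"jaw":0, "sz":0.03}, {"jaw":0, "sz":0.01}, {"jaw":0}]' | python3 -m inch
python3 - <<'E'
from h import *
E=[]
s=arm.state(); c=read_camera("wrist"); save(c,"w4.png")
for k in range(3): E.append(arm.state()["eef_pos"]); t=read_camera("side")
save(t,"s4.png"); o,st=orange(c); print(np.array(E),o,st,atz(c,o,.115,s))
a=c["image"][150:330,180:380]; u,v=proj(t,np.array([.636,.139,.07])).astype(int); b=t["image"][v-45:v+45,u-50:u+50]
cv2.imwrite("pics/c4.png",cv2.cvtColor(np.hstack([cv2.resize(a,(400,360)),cv2.resize(b,(400,360),interpolation=cv2.INTER_CUBIC)]),cv2.COLOR_RGB2BGR))
E
```

```text
time_s: 6.62
eef_pos: [0.6354, 0.1402, 0.1098]
orientation: [-3.069, -0.672, 0.001]
wrist_force: [0.5, -0.3, -0.5]
grip_width: 0.0193
grasp_force: 30.0
[[0.63613106 0.14027974 0.11120936]
 [0.63649525 0.14027249 0.11197023]
 [0.63661023 0.14026918 0.11230616]] [277.16422018 251.58440367] [ 260  232   36   39 1090] [0.63755449 0.14037013 0.115     ]
```

View pics/c4.png

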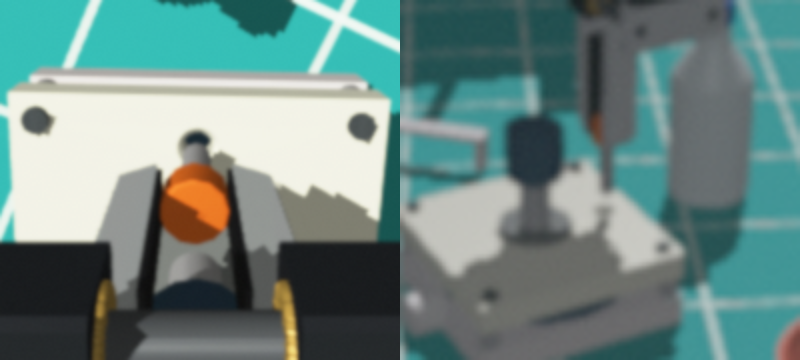

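```bash
python3 - <<'E'
from h import *
s=arm.state(); c=read_camera("wrist"); print(s["eef_pos"],s["orientation"])
T=np.array(c["T_tool_cam"]); Ti=np.linalg.inv(T); f=210/np.tan(np.radians(c["fovy"])/2)
W=R.from_rotvec(s["orientation"]).as_matrix()
def pt(p): q=Ti[:3,:3]@p+Ti[:3,3]; return (q[:2]/q[2]*f+[c["cx"],c["cy"]]).round(1)
for d in (0,.001,.002): print(d,"headtop",pt(np.array([d,0,-.006])),"foot",pt(np.array([d,0,.048])),"at cover",pt(np.array([d,0,s["eef_pos"][2]-.052])))
hsv=cv2.cvtColor(c["image"],cv2.COLOR_RGB2HSV)[205:240,262:294]
print(cv2.cvtColor(c["image"],cv2.COLOR_RGB2GRAY)[208:236,264:292:1])
E
python3 - <<'E'
import cv2
a=cv2.imread("pics/w4.png")[200:270,235:320]; cv2.imwrite("pics/c5.png",cv2.resize(a,None,fx=7,fy=7,interpolation=cv2.INTER_CUBIC))
E
```

```text
[0.63648883 0.14023418 0.11224331] [3.06856492 0.67143208 0.00603848]
0 headtop [275.9 255.5] foot [276.1 226.1] at cover [276.1 221.2]
0.001 headtop [275.9 253.8] foot [276.1 224.7] at cover [276.1 219.9]
0.002 headtop [275.9 252.1] foot [276.1 223.4] at cover [276.1 218.6]
[[242 242 242 242 242 242 242 242 242 242 242 242 241 242 241 241 242 242
  241 242 242 242 241 241 242 242 241 242]
 [241 241 242 241 242 242 241 241 241 241 241 241 242 241 242 242 241 241
  242 241 241 241 242 241 242 242 241 241]
 [241 241 242 242 241 241 241 241 241 241 241 241 241 241 241 241 242 241
  242 241 241 241 241 241 241 241 242 242]
 [241 242 241 242 241 241 241 241 241 242 241 242 242 241 241 242 241 241
  241 241 242 241 241 241 241 241 242 241]
 [241 241 241 241 241 242 241 241 242 241 241 242 241 241 241 242 241 241
  241 241 241 241 241 242 241 241 241 241]
 [241 242 242 242 241 242 241 241 241 241 241 241 241 239 240 240 241 241
  242 242 242 242 241 241 242 242 241 242]
 [242 242 242 242 242 242 242 242 241 240 239 237 232 228 228 231 235 238
  240 241 241 242 242 242 242 242 242 242]
 [242
[... 1752 characters left out ...]
242 242 242 242 240 234 213 178 159 155 151 145 138 129 122 113 103  94
   86  81  87 125 160 158 134 127 126 127]
 [242 242 242 242 241 238 222 182 158 152 143 133 125 120 115 109 102  94
   87  81  83 104 127 131 127 127 126 126]
 [241 241 241 241 239 233 211 170 145 136 127 119 111 108 104 102  98  93
   87  82  85 102 119 125 125 125 126 125]
 [241 241 240 235 225 204 174 143 127 119 114 109 105 103 100  98  94  90
   86  83  83  96 112 120 124 125 126 125]
 [241 240 233 213 184 154 134 121 116 114 111 109 104 102  99  95  92  88
   86  81  81  86  99 112 122 124 125 125]
 [241 235 215 176 143 127 120 116 114 112 110 107 105 100  99  94  93  88
   85  81  79  77  83  95 107 117 123 125]]
```

View pics/c5.png

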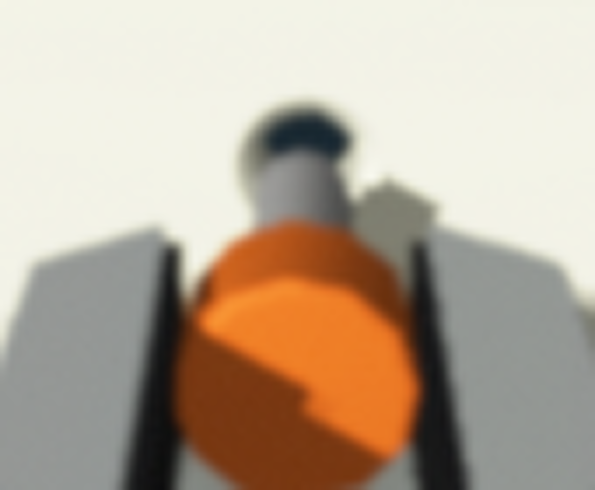

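```bash
echo '[{"jaw":0, "sx":-0.0012, "sy":-0.0008, "sz":0.002}, {"jaw":0, "sz":0.003}, {"jaw":0, "sz":0.002}, {"jaw":0}, {"jaw":0}]' | python3 -m inch
python3 - <<'E'
from h import *
s=arm.state(); c=read_camera("wrist"); save(c,"w5.png"); print(s["eef_pos"],s["wrist_force"])
a=c["image"][200:270,235:320]; save({"image":cv2.resize(a,None,fx=7,fy=7,interpolation=cv2.INTER_CUBIC)},"c6.png")
E
```

```text
time_s: 7.5
eef_pos: [0.6339, 0.1403, 0.1029]
orientation: [3.069, 0.671, -0.0]
wrist_force: [-0.5, -0.2, -0.8]
grip_width: 0.0191
grasp_force: 30.0
[0.63385313 0.14026328 0.1029108 ] [-0.47169802 -0.22701942 -0.80910294]
```

View pics/c6.png

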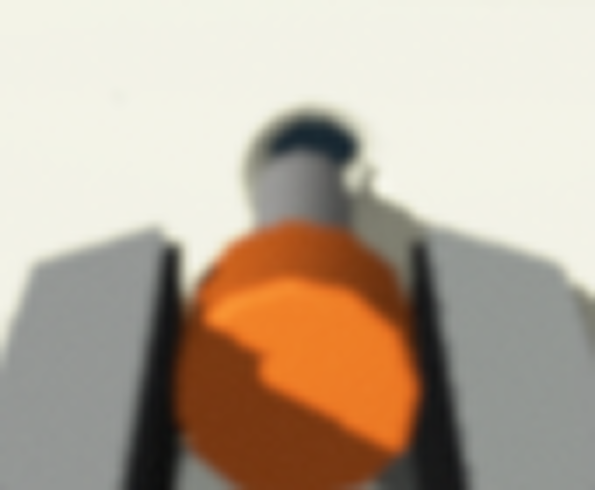

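Pin and hole are aligned sideways (crop columns ~305); along the image rows the foot is about 1 mm short of the hole's centre. I'll correct this and go down gently.

```bash
echo '[{"jaw":0, "sx":0.001}, {"jaw":0, "sz":0.002}, {"jaw":0, "sz":0.001}, {"jaw":0, "sz":0.001}, {"jaw":0}]' | python3 -m inch;echo '[{"jaw":0, "sz":0.001}, {"jaw":0}]' | python3 -m inch
```

```text
time_s: 8.18
eef_pos: [0.6346, 0.1407, 0.0988]
orientation: [3.069, 0.672, -0.001]
wrist_force: [-0.8, 0.1, -0.6]
grip_width: 0.0189
grasp_force: 30.0
time_s: 8.43
eef_pos: [0.6347, 0.1407, 0.0979]
orientation: [3.069, 0.671, -0.0]
wrist_force: [0.2, -0.7, -0.9]
grip_width: 0.0187
grasp_force: 30.0
```

```bash
for i in 1; do echo '[{"jaw":0, "sz":0.001}, {"jaw":0, "sz":0.001}, {"jaw":0}]' | python3 -m inch; done; echo '[{"jaw":0, "sz":0.001}, {"jaw":0, "sz":0.001}, {"jaw":0}]' | python3 -m inch
```

```text
time_s: 8.8
eef_pos: [0.6348, 0.1404, 0.0959]
orientation: [3.068, 0.671, -0.0]
wrist_force: [-0.2, -0.4, 0.3]
grip_width: 0.0194
grasp_force: 30.0
time_s: 9.18
eef_pos: [0.6348, 0.1404, 0.0939]
orientation: [3.068, 0.671, 0.0]
wrist_force: [0.5, -1.9, -0.0]
grip_width: 0.0189
grasp_force: 30.0
```

```bash
echo '[{"jaw":0, "sz":0.001}, {"jaw":0, "sz":0.001}, {"jaw":0}]' | python3 -m inch; echo '[{"jaw":0, "sz":0.001}, {"jaw":0, "sz":0.001}, {"jaw":0}]' | python3 -m inch
```

```text
time_s: 9.55
eef_pos: [0.6349, 0.1404, 0.092]
orientation: [3.068, 0.671, 0.0]
wrist_force: [1.3, -2.3, 1.1]
grip_width: 0.0194
grasp_force: 30.0
time_s: 9.93
eef_pos: [0.6349, 0.1405, 0.09]
orientation: [3.069, 0.671, 0.0]
wrist_force: [0.7, -3.4, 1.5]
grip_width: 0.0189
grasp_force: 30.0
```

```bash
echo '[{"jaw":0, "sz":0.001}, {"jaw":0, "sz":0.001}, {"jaw":0}]' | python3 -m inch; echo '[{"jaw":0, "sz":0.001}, {"jaw":0, "sz":0.001}, {"jaw":0}]' | python3 -m inch
```

```text
time_s: 10.3
eef_pos: [0.6348, 0.1405, 0.0879]
orientation: [3.069, 0.671, 0.0]
wrist_force: [1.0, -3.3, 2.3]
grip_width: 0.0192
grasp_force: 30.0
time_s: 10.68
eef_pos: [0.6349, 0.1405, 0.0859]
orientation: [3.069, 0.671, 0.0]
wrist_force: [0.7, -4.7, 2.4]
grip_width: 0.019
grasp_force: 30.0
```

```bash
echo '[{"jaw":0, "sx":-0.0002, "sy":0.0006}, {"jaw":0, "sz":0.001}, {"jaw":0, "sz":0.001}, {"jaw":0}]' | python3 -m inch; echo '[{"jaw":0, "sz":0.001}, {"jaw":0}]' | python3 -m inch
```

```text
time_s: 11.18
eef_pos: [0.6347, 0.1402, 0.0837]
orientation: [-3.069, -0.672, 0.001]
wrist_force: [1.0, -2.7, 1.4]
grip_width: 0.0189
grasp_force: 30.0
time_s: 11.42
eef_pos: [0.6347, 0.1402, 0.0828]
orientation: [-3.069, -0.671, 0.0]
wrist_force: [0.6, -3.0, 0.7]
grip_width: 0.0192
grasp_force: 30.0
```

```bash
echo '[{"jaw":0.04}, {"jaw":0.06}, {"jaw":0.06}, {"jaw":0.06}, {"jaw":0.06, "sz":-0.02}]' | python3 -m inch; echo '[{"jaw":0.06, "sz":-0.06}, {"jaw":0.06, "sz":-0.04}, {"jaw":0.06}, {"jaw":0.06}]' | python3 -m inch
python3 - <<'E'
from h import *
s=arm.state(); c=read_camera("wrist"); save(c,"w7.png"); print(s["eef_pos"],s["qpos"]); o,st=orange(c); print(o,st); print("pin z.087",atz(c,o,.085,s),"z.07",atz(c,o,.07,s))
save({"image":c["image"][100:340,120:440]},"c7.png")
E
```

```text
time_s: 12.05
eef_pos: [0.6333, 0.1399, 0.1013]
orientation: [-3.068, -0.671, 0.008]
wrist_force: [-0.3, 0.3, 0.4]
grip_width: 0.0594
grasp_force: 0.0
time_s: 12.55
eef_pos: [0.6346, 0.1401, 0.2031]
orientation: [3.069, 0.671, 0.0]
wrist_force: [0.8, -0.4, -1.0]
grip_width: 0.0601
grasp_force: 0.0
[0.63462072 0.14005218 0.20311812] [ 1.30015422e-01  3.13960659e-01  1.12455459e+00 -2.38385283e-05
  1.70295226e+00  1.27001289e+00]
[506.94429348 172.27445652] [440 126 120  73 736]
pin z.087 [ 0.74874373 -0.03866552  0.085     ] z.07 [ 0.75135457 -0.04938601  0.07      ]
```

View pics/c7.png

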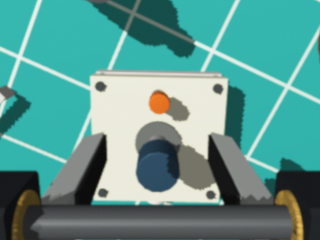

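The pin stands upright in the guide hole at (279,203); knob top at about (277,272).

Run:
```python
from h import *
s=arm.state(); c=read_camera("wrist"); print(s["eef_pos"])
h=cv2.cvtColor(c["image"],cv2.COLOR_RGB2HSV); m=(h[...,0]>4)&(h[...,0]<17)&(h[...,1]>150); m[:,:240]=0; m[:,320:]=0; m[240:]=0
v,u=np.nonzero(m); print("pin",u.mean(),v.mean(),len(u),np.ptp(u),np.ptp(v))
for z in (.068,.08): print(z,atz(c,(u.mean(),v.mean()),z,s))
S=[]
for q in [(221,187),(338,189),(339,299),(223,292)]:
    p=dark(c,*q,r=8)[0]; S.append(atz(c,p,.052,s)); print(np.round(p,1),S[-1].round(4))
print("centre",np.mean(S,0)); d=(S[0]+S[1]-S[2]-S[3]); print("yaw",np.degrees(np.arctan2(d[1],d[0])))
k=(h[...,0]>95)&(h[...,0]<120)&(h[...,1]>90)&(h[...,2]<140); k[:, :250]=0;k[:,305:]=0;k[:240]=0;k[305:]=0
v,u=np.nonzero(k); print("knob",u.min(),u.max(),v.min(),v.max(),u.mean(),v.mean(),h[272,277])
print(atz(c,((u.min()+u.max())/2,272),.126,s), atz(c,(u.mean(),v.mean()),.115,s))
t=read_camera("top"); print("topknob",[ (d["p"],d["xy"]) for d in cut_out("top","knob_mid")[:1]])
h=cv2.cvtColor(t["image"],cv2.COLOR_RGB2HSV)[205:235,205:250]; print()
```

```text
[0.63412576 0.13997773 0.20163336]
pin 278.27089337175795 201.9827089337176 347 19 21
0.068 [0.63241692 0.13715447 0.068     ]
0.08 [0.63499939 0.13839416 0.08      ]
[220.1 185.6] [0.6198 0.1965 0.052 ]
[338.2 187.8] [0.6681 0.0862 0.052 ]
[344.6 296.7] [0.5613 0.0229 0.052 ]
[221.2 291. ] [0.5104 0.1505 0.052 ]
centre [0.58989446 0.11403315 0.052     ]
yaw 26.803953174514014
knob 257 298 240 290 277.62245491564863 265.39674229203024 [103 134  99]
[0.58967091 0.11839935 0.126     ] [0.59059161 0.11868866 0.115     ]
topknob [(0.89, [235.9, 225.6])]
```

```bash
echo '[{"jaw":0.06, "sx":-0.0502, "sy":0.0008}, {"jaw":0.06, "drz":-0.18}, {"jaw":0.06, "drz":-0.18}, {"jaw":0.06, "drz":-0.18}, {"jaw":0.06}]' | python3 -m inch; echo '[{"jaw":0.06, "sz":0.04}, {"jaw":0.06, "sz":0.03}, {"jaw":0.06, "sz":0.02}, {"jaw":0.06, "sz":0.006}, {"jaw":0.06}]' | python3 -m inch
cat > look.py <<'E'
from h import *
s=arm.state(); c=read_camera("wrist")
h=cv2.cvtColor(c["image"],cv2.COLOR_RGB2HSV); m=((h[...,0]>4)&(h[...,0]<17)&(h[...,1]>150)).astype(np.uint8)
n,l,st,ce=cv2.connectedComponentsWithStats(m)
print([(st[i].tolist(),ce[i].round(1).tolist()) for i in range(1,n) if st[i,4]>60],"tq",np.round(s["ft_torque"],3),"q6",s["qpos"][5].round(3),"t",s["time_s"])
t=read_camera("side"); hh=cv2.cvtColor(t["image"],cv2.COLOR_RGB2HSV); m=((hh[...,0]>4)&(hh[...,0]<17)&(hh[...,1]>150)); m[:150]=0;m[240:]=0;m[:,260:290]*=True; m[:,:240]=0;m[:,320:]=0
v,u=np.nonzero(m); print("side",len(u),u.mean() if len(u) else 0,v.mean() if len(u) else 0,"proj",proj(t,np.array([.635,.1385,.079])).round(1),proj(t,np.array([.635,.1385,.065])).round(1)); save(c,"wl%d.png"%(s["time_s"]*100)); save(t,"sl%d.png"%(s["time_s"]*100))
E
python3 look.py
```

```text
time_s: 13.38
eef_pos: [0.589, 0.1183, 0.2018]
orientation: [-2.78, -1.462, 0.003]
wrist_force: [-0.1, -0.2, -0.3]
grip_width: 0.0601
grasp_force: 0.0
time_s: 14.0
eef_pos: [0.5894, 0.1184, 0.1068]
orientation: [-2.779, -1.464, 0.001]
wrist_force: [0.0, -0.4, 0.4]
grip_width: 0.0602
grasp_force: 0.0
[([304, 155, 32, 34, 835], [319.3, 171.6]), ([532, 192, 28, 35, 131], [546.2, 209.3]), ([511, 221, 23, 32, 177], [520.5, 236.9])] tq [-0.012  0.     0.023] q6 0.705 t 14.0
side 16 280.6875 191.8125 proj [280.3 191.7] [280.2 196.4]
```

```bash
cat > drop.py <<'E'
from h import *
import sys
s=arm.state(); c=read_camera("wrist"); h=cv2.cvtColor(c["image"],cv2.COLOR_RGB2HSV); m=((h[...,0]>4)&(h[...,0]<17)&(h[...,1]>150)).astype(np.uint8)
n,l,st,ce=cv2.connectedComponentsWithStats(m)
T=np.array(c["T_tool_cam"]); W=R.from_rotvec(s["orientation"]).as_matrix(); f=210/np.tan(np.radians(c["fovy"])/2)
def pt(P): q=T[:3,:3].T@(W.T@(np.array(P)-s["eef_pos"])-T[:3,3]); return q[:2]/q[2]*f+[c["cx"],c["cy"]]
up,dn=pt([.635,.1385,.080]),pt([.635,.1385,.066])
B=[i for i in range(1,n) if st[i,4]>80]; i=min(B,key=lambda i:np.linalg.norm(ce[i]-up))
fr=np.dot(ce[i]-up,dn-up)/np.dot(dn-up,dn-up)
print("frac %.2f off %.1f sep %.1f tz %.3f F %s q6 %.3f"%(fr,np.linalg.norm(ce[i]-up),np.linalg.norm(dn-up),s["ft_torque"][2],np.round(s["wrist_force"],1),s["qpos"][5]))
sys.exit(1 if fr>.5 or abs(s["ft_torque"][2])>.25 else 0)
E
python3 drop.py; echo '[{"jaw":0.0}, {"jaw":0}, {"jaw":0}, {"jaw":0}, {"jaw":0}]' | python3 -m inch && python3 drop.py && echo '[{"jaw":0, "drz":0.05}, {"jaw":0, "drz":0.05}, {"jaw":0}]' | python3 -m inch && python3 drop.py && echo '[{"jaw":0, "drz":0.06}, {"jaw":0, "drz":0.06}, {"jaw":0, "drz":0.06}, {"jaw":0, "drz":0.06}, {"jaw":0}]' | python3 -m inch; python3 drop.py
```

```text
frac -0.35 off 1.5 sep 3.8 tz 0.019 F [-0.6  0.1 -0.4] q6 0.705
time_s: 14.78
eef_pos: [0.5892, 0.1187, 0.1074]
orientation: [-2.778, -1.466, 0.0]
wrist_force: [-3.7, 2.0, 3.8]
grip_width: 0.0372
grasp_force: 30.0
frac -0.27 off 1.1 sep 3.9 tz 0.011 F [-3.7  2.   3.8] q6 0.704
time_s: 15.2
eef_pos: [0.5892, 0.1188, 0.1074]
orientation: [-2.847, -1.326, 0.0]
wrist_force: [-3.8, 1.6, 4.6]
grip_width: 0.0375
grasp_force: 30.0
frac -0.20 off 0.9 sep 3.5 tz -0.085 F [-3.8  1.6  4.6] q6 0.803
time_s: 15.88
eef_pos: [0.5892, 0.1187, 0.1073]
orientation: [-2.985, -0.976, 0.0]
wrist_force: [-4.0, 1.9, 5.5]
grip_width: 0.0374
grasp_force: 30.0
frac 0.13 off 0.3 sep 2.5 tz -0.028 F [-4.   1.9  5.5] q6 1.043
```

```bash
cat > drop.py <<'E'
from h import *
import sys
s=arm.state(); c=read_camera("wrist"); h=cv2.cvtColor(c["image"],cv2.COLOR_RGB2HSV); m=((h[...,0]>4)&(h[...,0]<17)&(h[...,1]>150)).astype(np.uint8)
n,l,st,ce=cv2.connectedComponentsWithStats(m[:,:430]); i=1+np.argmax(st[1:,4])
t=read_camera("side"); h=cv2.cvtColor(t["image"],cv2.COLOR_RGB2HSV)[170:215,268:292]; v,u=np.nonzero((h[...,0]>4)&(h[...,0]<17)&(h[...,1]>130))
row=170+v.mean() if len(v) else -1
print("wrist area %d w %d side n %d row %.1f tz %.3f q6 %.3f t %.1f"%(st[i,4],st[i,2],len(v),row,s["ft_torque"][2],s["qpos"][5],s["time_s"]))
sys.exit(1 if row>194 or abs(s["ft_torque"][2])>.2 else 0)
E
python3 drop.py && echo '[{"jaw":0, "drz":0.03}]' | python3 -m inch|head -1 && python3 drop.py && echo '[{"jaw":0, "drz":0.03}]' | python3 -m inch |head -1&& python3 drop.py && echo '[{"jaw":0, "drz":0.03}]' | python3 -m inch |head -1&& python3 drop.py && echo '[{"jaw":0, "drz":0.03}]' | python3 -m inch|head -1 && python3 drop.py && echo '[{"jaw":0, "drz":0.03}]' | python3 -m inch |head -1&& python3 drop.py&& echo '[{"jaw":0, "drz":0.03}]' | python3 -m inch |head -1&& python3 drop.py
```

```text
wrist area 794 w 32 side n 25 row 191.4 tz -0.059 q6 1.043 t 15.9
time_s: 16.15
wrist area 789 w 32 side n 23 row 191.5 tz 0.115 q6 1.073 t 16.1
time_s: 16.38
wrist area 788 w 32 side n 22 row 191.5 tz 0.105 q6 1.103 t 16.4
time_s: 16.6
wrist area 791 w 32 side n 22 row 191.5 tz 0.070 q6 1.133 t 16.6
time_s: 16.82
wrist area 789 w 32 side n 22 row 191.5 tz 0.060 q6 1.163 t 16.8
time_s: 17.05
wrist area 786 w 32 side n 22 row 191.5 tz 0.091 q6 1.193 t 17.1
time_s: 17.27
wrist area 789 w 32 side n 22 row 191.5 tz 0.109 q6 1.223 t 17.3
```

```bash
echo '[{"jaw":0, "drz":0.03}]' | python3 -m inch|head -1 && python3 drop.py && echo '[{"jaw":0, "drz":0.03}]' | python3 -m inch |head -1&& python3 drop.py && echo '[{"jaw":0, "drz":0.03}]' | python3 -m inch |head -1&& python3 drop.py && echo '[{"jaw":0, "drz":0.03}]' | python3 -m inch|head -1 && python3 drop.py && echo '[{"jaw":0, "drz":0.03}]' | python3 -m inch |head -1&& python3 drop.py&& echo '[{"jaw":0, "drz":0.03}]' | python3 -m inch |head -1&& python3 drop.py && echo '[{"jaw":0, "drz":0.03}]' | python3 -m inch |head -1&& python3 drop.py && echo '[{"jaw":0, "drz":0.03}]' | python3 -m inch |head -1&& python3 drop.py
```

```text
time_s: 17.5
wrist area 787 w 32 side n 22 row 191.5 tz 0.095 q6 1.253 t 17.5
time_s: 17.73
wrist area 791 w 32 side n 22 row 191.5 tz 0.100 q6 1.283 t 17.7
time_s: 17.95
wrist area 793 w 32 side n 22 row 191.5 tz 0.049 q6 1.313 t 17.9
time_s: 18.18
wrist area 793 w 32 side n 23 row 191.4 tz 0.100 q6 1.343 t 18.2
time_s: 18.4
wrist area 793 w 32 side n 21 row 191.6 tz 0.039 q6 1.373 t 18.4
time_s: 18.62
wrist area 791 w 32 side n 23 row 191.4 tz 0.045 q6 1.403 t 18.6
time_s: 18.85
wrist area 793 w 31 side n 22 row 191.5 tz 0.122 q6 1.433 t 18.9
time_s: 19.08
wrist area 792 w 32 side n 23 row 191.6 tz 0.149 q6 1.463 t 19.1
```

```bash
echo '[{"jaw":0, "drz":0.03}]' | python3 -m inch|head -1 && python3 drop.py && echo '[{"jaw":0, "drz":0.03}]' | python3 -m inch |head -1&& python3 drop.py && echo '[{"jaw":0, "drz":0.03}]' | python3 -m inch |head -1&& python3 drop.py && echo '[{"jaw":0, "drz":0.03}]' | python3 -m inch|head -1 && python3 drop.py && echo '[{"jaw":0, "drz":0.03}]' | python3 -m inch |head -1&& python3 drop.py&& echo '[{"jaw":0, "drz":0.03}]' | python3 -m inch |head -1&& python3 drop.py && echo '[{"jaw":0, "drz":0.03}]' | python3 -m inch |head -1&& python3 drop.py && echo '[{"jaw":0, "drz":0.03}]' | python3 -m inch |head -1&& python3 drop.py
```

```text
time_s: 19.3
wrist area 800 w 32 side n 22 row 191.5 tz 0.038 q6 1.493 t 19.3
time_s: 19.52
wrist area 798 w 32 side n 22 row 191.5 tz 0.140 q6 1.523 t 19.5
time_s: 19.75
wrist area 794 w 32 side n 21 row 191.6 tz 0.058 q6 1.553 t 19.8
time_s: 19.98
wrist area 798 w 32 side n 22 row 191.5 tz 0.073 q6 1.583 t 20.0
time_s: 20.2
wrist area 804 w 33 side n 22 row 191.5 tz 0.108 q6 1.613 t 20.2
time_s: 20.42
wrist area 800 w 32 side n 22 row 191.5 tz 0.098 q6 1.643 t 20.4
time_s: 20.65
wrist area 807 w 32 side n 21 row 191.6 tz 0.124 q6 1.673 t 20.6
time_s: 20.88
wrist area 807 w 33 side n 22 row 191.5 tz 0.071 q6 1.703 t 20.9
```

```bash
echo '[{"jaw":0, "drz":0.03}]' | python3 -m inch|head -1 && python3 drop.py && echo '[{"jaw":0, "drz":0.03}]' | python3 -m inch |head -1&& python3 drop.py && echo '[{"jaw":0, "drz":0.03}]' | python3 -m inch |head -1&& python3 drop.py && echo '[{"jaw":0, "drz":0.03}]' | python3 -m inch|head -1 && python3 drop.py && echo '[{"jaw":0, "drz":0.03}]' | python3 -m inch |head -1&& python3 drop.py&& echo '[{"jaw":0, "drz":0.03}]' | python3 -m inch |head -1&& python3 drop.py && echo '[{"jaw":0, "drz":0.03}]' | python3 -m inch |head -1&& python3 drop.py && echo '[{"jaw":0, "drz":0.03}]' | python3 -m inch |head -1&& python3 drop.py
```

```text
time_s: 21.1
wrist area 809 w 33 side n 23 row 191.6 tz 0.074 q6 1.733 t 21.1
time_s: 21.32
wrist area 811 w 33 side n 23 row 191.4 tz 0.103 q6 1.763 t 21.3
time_s: 21.55
wrist area 815 w 33 side n 22 row 191.5 tz 0.093 q6 1.793 t 21.6
time_s: 21.78
wrist area 852 w 34 side n 23 row 191.0 tz 0.076 q6 1.823 t 21.8
time_s: 22.0
wrist area 846 w 34 side n 24 row 191.2 tz 0.050 q6 1.853 t 22.0
time_s: 22.22
wrist area 849 w 34 side n 23 row 191.3 tz 0.116 q6 1.883 t 22.2
time_s: 22.45
wrist area 753 w 31 side n 25 row 196.9 tz 0.065 q6 1.913 t 22.4
```

The pin dropped: side-view row went from 191.5 to 196.9, as predicted. Now I'll release the knob and rise.

```bash
echo '[{"jaw":0.06}, {"jaw":0.06}, {"jaw":0.06, "sz":-0.03}, {"jaw":0.06, "sz":-0.05}, {"jaw":0.06, "sz":-0.02}]' | python3 -m inch; echo '[{"jaw":0.0, "drz":-0.17}, {"jaw":0, "drz":-0.17}, {"jaw":0, "drz":-0.17}, {"jaw":0, "drz":-0.16}, {"jaw":0}]' | python3 -m inch;  echo '[{"jaw":0, "sx":0.0499, "sy":0.0011}, {"jaw":0, "sz":0.03}, {"jaw":0, "sz":0.03}, {"jaw":0, "sz":0.02}, {"jaw":0}]' | python3 -m inch
python3 - <<'E'
from h import *
s=arm.state(); c=read_camera("wrist"); o,st=orange(c); print(s["eef_pos"],o,st,atz(c,o,.068,s)); W=R.from_rotvec(s["orientation"]).as_matrix(); print(W.round(3))
save({"image":cv2.resize(c["image"][140:340,180:380],(600,600))},"c9.png")
E
```

```text
time_s: 23.18
eef_pos: [0.5913, 0.118, 0.2104]
orientation: [-3.119, 0.375, -0.01]
wrist_force: [-0.1, -0.1, 0.1]
grip_width: 0.0601
grasp_force: 0.0
time_s: 23.8
eef_pos: [0.5898, 0.118, 0.2064]
orientation: [3.069, 0.668, -0.0]
wrist_force: [-0.6, 0.2, -0.2]
grip_width: 0.0137
grasp_force: 0.0
time_s: 24.42
eef_pos: [0.6342, 0.1379, 0.1246]
orientation: [-3.069, -0.67, 0.007]
wrist_force: [0.2, -0.7, 0.6]
grip_width: 0.0007
grasp_force: 0.0
[0.63416234 0.13787684 0.12459308] [277.19503546 220.46276596] [265 207  26  29 564] [0.63575634 0.13779216 0.068     ]
[[ 0.909  0.416 -0.004]
 [ 0.416 -0.909 -0.001]
 [-0.004 -0.001 -1.   ]]
```

View pics/c9.png

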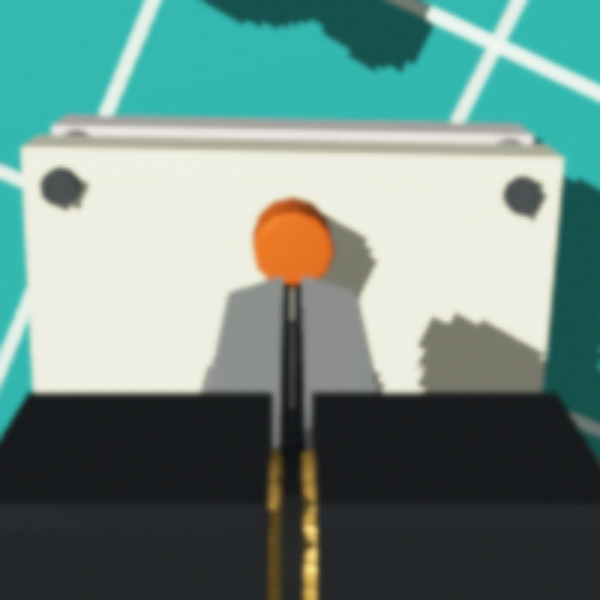

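Picture: the pin's head sits low on the cover at crop (292,240), with the closed fingertips in line just before and above it. I'll descend and press in millimetres.

```bash
echo '[{"jaw":0, "sx":0.001, "sz":0.02}, {"jaw":0, "sz":0.012}, {"jaw":0, "sz":0.004}, {"jaw":0}, {"jaw":0}]' | python3 -m inch; echo '[{"jaw":0}]' | python3 -m inch
```

```text
time_s: 25.1
eef_pos: [0.6366, 0.1387, 0.0916]
orientation: [3.069, 0.671, 0.002]
wrist_force: [-0.3, 0.4, 0.3]
grip_width: 0.0008
grasp_force: 0.0
time_s: 25.22
eef_pos: [0.6366, 0.1387, 0.0917]
orientation: [3.069, 0.671, 0.002]
wrist_force: [-0.9, -0.0, -0.3]
grip_width: 0.0001
grasp_force: 0.0
```

```bash
echo '[{"jaw":0, "sx":-0.001, "sz":0.003}, {"jaw":0, "sz":0.003}, {"jaw":0, "sz":0.002}, {"jaw":0}, {"jaw":0}]' | python3 -m inch; echo '[{"jaw":0, "sz":0.001}, {"jaw":0}]' | python3 -m inch; echo '[{"jaw":0, "sz":0.001}, {"jaw":0}]' | python3 -m inch
```

```text
time_s: 25.85
eef_pos: [0.6354, 0.1382, 0.083]
orientation: [3.069, 0.671, 0.0]
wrist_force: [0.4, -0.3, 0.7]
grip_width: 0.0004
grasp_force: 0.0
time_s: 26.1
eef_pos: [0.6353, 0.1382, 0.0819]
orientation: [3.069, 0.672, -0.0]
wrist_force: [0.1, 1.1, 0.2]
grip_width: 0.0007
grasp_force: 0.0
time_s: 26.35
eef_pos: [0.6355, 0.1383, 0.0811]
orientation: [3.069, 0.672, 0.001]
wrist_force: [-0.7, -0.7, 0.7]
grip_width: 0.0004
grasp_force: 0.2
```

```bash
echo '[{"jaw":0, "sz":0.001}, {"jaw":0}]' | python3 -m inch; echo '[{"jaw":0, "sz":0.001}, {"jaw":0}]' | python3 -m inch
```

```text
time_s: 26.6
eef_pos: [0.6359, 0.1383, 0.0809]
orientation: [3.069, 0.671, 0.003]
wrist_force: [0.4, 0.3, 2.9]
grip_width: 0.0008
grasp_force: 1.9
time_s: 26.85
eef_pos: [0.636, 0.1383, 0.0801]
orientation: [3.069, 0.671, 0.003]
wrist_force: [0.1, -0.1, 4.9]
grip_width: 0.0003
grasp_force: 2.5
```

```bash
echo '[{"jaw":0, "sz":0.001}, {"jaw":0}]' | python3 -m inch; echo '[{"jaw":0, "sz":0.0005}, {"jaw":0}]' | python3 -m inch
```

```text
time_s: 27.1
eef_pos: [0.636, 0.1383, 0.0791]
orientation: [3.069, 0.671, 0.003]
wrist_force: [0.2, 0.2, 5.2]
grip_width: 0.0003
grasp_force: 2.5
time_s: 27.35
eef_pos: [0.636, 0.1383, 0.0787]
orientation: [3.069, 0.671, 0.003]
wrist_force: [-0.0, 0.6, 5.4]
grip_width: 0.0
grasp_force: 2.6
```

```bash
echo '[{"jaw":0, "sz":0.001}, {"jaw":0}]' | python3 -m inch; echo '[{"jaw":0, "sz":0.001}, {"jaw":0}]' | python3 -m inch
```

```text
time_s: 27.6
eef_pos: [0.636, 0.1383, 0.0776]
orientation: [3.069, 0.671, 0.003]
wrist_force: [-0.4, 0.1, 4.6]
grip_width: 0.0005
grasp_force: 2.5
time_s: 27.85
eef_pos: [0.6361, 0.1383, 0.0766]
orientation: [3.069, 0.671, 0.004]
wrist_force: [-0.2, -0.0, 3.9]
grip_width: 0.0006
grasp_force: 2.6
```

```bash
echo '[{"jaw":0, "sz":0.0005}, {"jaw":0}]' | python3 -m inch; echo '[{"jaw":0, "sz":0.0005}, {"jaw":0}]' | python3 -m inch
```

```text
time_s: 28.1
eef_pos: [0.6361, 0.1383, 0.0766]
orientation: [3.069, 0.671, 0.004]
wrist_force: [-1.2, 0.9, 6.5]
grip_width: 0.0006
grasp_force: 3.2
time_s: 28.35
eef_pos: [0.6362, 0.1384, 0.0766]
orientation: [3.069, 0.671, 0.005]
wrist_force: [-1.7, 1.1, 8.0]
grip_width: 0.0002
grasp_force: 3.8
```

```bash
echo '[{"jaw":0, "sz":0.0005}, {"jaw":0}]' | python3 -m inch; echo '[{"jaw":0, "sz":-0.003}, {"jaw":0, "sz":-0.03}, {"jaw":0, "sz":-0.06}, {"jaw":0, "sz":-0.02}, {"jaw":0}]' | python3 -m inch;echo '[{"jaw":0}, {"jaw":0}]' | python3 -m inch
python3 - <<'E'
from h import *
s=arm.state(); c=read_camera("wrist"); t=read_camera("side")
h=cv2.cvtColor(c["image"],cv2.COLOR_RGB2HSV); m=(h[...,0]>4)&(h[...,0]<17)&(h[...,1]>150); m[:,:240]=0; m[:,320:]=0
v,u=np.nonzero(m); p=(u.mean(),v.mean()); print(s["eef_pos"],p,len(u),np.ptp(u),np.ptp(v),[atz(c,p,z,s).round(4) for z in (.062,.066)])
u1,v1=proj(t,np.array([.635,.1385,.06])).astype(int)
h=cv2.cvtColor(t["image"],cv2.COLOR_RGB2HSV)[v1-20:v1+20,u1-20:u1+20]; y,x=np.nonzero((h[...,0]>4)&(h[...,0]<17)&(h[...,1]>130)); print("side",y.mean()+v1-20,len(y),proj(t,np.array([.635,.1385,.060])),proj(t,np.array([.635,.1385,.065])))
b=t["image"][v1-40:v1+40,u1-50:u1+50]; a=c["image"][140:300,180:380]
cv2.imwrite("pics/c10.png",cv2.cvtColor(np.hstack([cv2.resize(a,(400,320)),cv2.resize(b,(400,320),interpolation=cv2.INTER_CUBIC)]),cv2.COLOR_RGB2BGR))
E
```

```text
time_s: 28.6
eef_pos: [0.6362, 0.1383, 0.0766]
orientation: [3.069, 0.671, 0.005]
wrist_force: [-2.0, 0.1, 9.0]
grip_width: 0.0007
grasp_force: 4.5
time_s: 29.22
eef_pos: [0.6361, 0.1383, 0.1887]
orientation: [3.069, 0.671, 0.005]
wrist_force: [0.3, 0.1, 0.6]
grip_width: 0.0
grasp_force: 0.0
time_s: 29.48
eef_pos: [0.6342, 0.1381, 0.1841]
orientation: [-3.069, -0.671, 0.008]
wrist_force: [0.3, 0.3, -0.4]
grip_width: 0.0003
grasp_force: 0.0
[0.63421652 0.13807449 0.18408001] (np.float64(277.10285714285715), np.float64(201.04285714285714)) 350 20 21 [array([0.6351, 0.1378, 0.062 ]), array([0.6359, 0.1382, 0.066 ])]
side 198.27272727272728 22 [280.219672   198.08154778] [280.23456072 196.4146178 ]
```

View pics/c10.png

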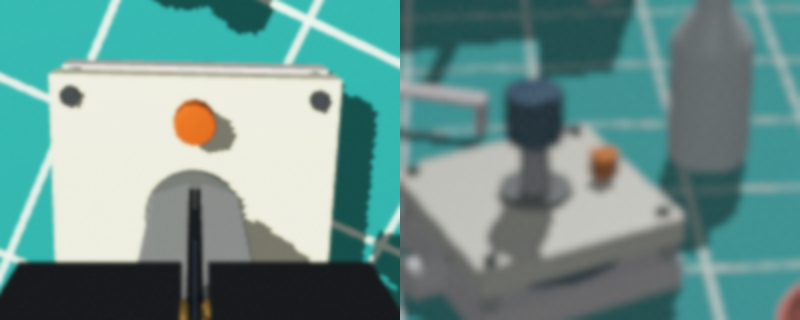

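The head sits on the cover at its expected home height (side row 198.3, predicted 198.1). Under 9 N it did not move any further, so it is against the hard stop. Gripper is clear.

```bash
python3 -c "
from station import arm
print(arm.hand_in())"
```

```text
the job is handed in; nothing more can be done
None
```

The job is handed in: the pin dropped into the collar after about 1.2 rad of clockwise turning. I then pressed it home with at most about 9 N measured at the wrist, and the last pictures showed its head at the home height on the cover, with the gripper clear.

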